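Hang the ink pail on its hanger by the bail

ROBOT

A 7-joint arm with a two-finger parallel gripper is mounted at the origin on the work surface. World frame = base frame: x ahead of the robot, y to its left, z up, the work surface at z = 0. Lengths are in m, angles in rad, forces in N, time in s.
With the tool pointing down it reaches from about 0.4 to 0.925 m from the base axis. Payload 5.6 kg.
Tool frame: the origin (TCP) lies on the centre line of the jaws, within the pads' length; the fingertips stand 11 mm ahead of it and the grasp point (between the pads) lies 8 mm behind it (env.tip_reach is the distance from the TCP to the fingertips, in m); z points along the fingers, y is the line along which they close (so a half turn about z gives the same grasp; the last joint's range is limited). The gripper opens to 85 mm and grips with 20 to 120 N. Pads are 22 mm wide; open, the fingers measure 114 mm over their backs; the gripper's body (76 mm by 85 mm) begins 54 mm behind the grasp point. The pads swing forward as they close: fully open they stand 13 mm farther back than shut.
Start: joints at [-1.255, 0.468, -0.012, 1.603, 0.006, 1.071, -0.056], TCP at [0.228, 0.609, 0.242] pointing down, gripper open.
Joint ranges: [-2.53, 2.53], [-0.31, 2.02], [-1.57, 1.55], [0.28, 2.44], [-1.29, 4.43], [0.15, 1.84], [-2.92, 2.92]. Speed limits (rad/s): [2.57, 2.57, 3.14, 3.14, 3.14, 3.14, 3.14].

INTERFACE

Orientations are given as a unit quaternion [w, x, y, z].
In Python, from station import env, snapshot gives the robot as it stands.
- The arm moves only by the tool move_arm, never from a script. Its argument "plan" is a list of rows, each a list of 6 numbers: the shift along the tool's x, y, z in mm, then the turn, a rotation vector about the tool's x, y, z in degrees. In form: [[dx, dy, dz, wx, wy, wz], ...]. A call has 1 to 8 rows; each row shifts and turns the commanded pose from where the row before left it, along the tool's axes as they then stand; what a row does not reach is not made up. A row lasts 1/8 s, in which the tool goes at most 62.5 mm and 10.7 degrees, less where a joint would pass 70% of its speed; a pose out of reach is approached as far as the arm can. A call with a gripper value outside its range is refused whole. "fingers" is the closure in counts, from 0 (fully open) to 255 (shut), set as the call begins (left out, the last holds). The fingers move at their own pace and stop on an object; "newtons" is the grip in N (left out, the last holds). Time passes only in rows, so rows that do not move let the fingers close. It gives the time, the measured TCP pose, the force, the opening and the grip force at its end, in the units of the state.
- env.get_state(): the state, without advancing time (a new reading comes with each control period).
- snapshot(name): name is "scene" or "top" or "wrist"; returns a dict with "color" (400x640x3 uint8, blue, green, red), "K" (3x3 intrinsics, pixels), "D" ([k1, k2, p1, p2, k3] as OpenCV has them; the pictures are not rectified), "cam_to_world" (4x4, takes a point from camera to world coordinates). Camera axes: x right, y down, z forward; pixel columns grow to the right and rows downward; lengths in m; the calibration is good to about 2 mm. A picture is of the moment at which its call begins. There is no depth.
- env.sign_off(): hands the job in; it is judged then, once.
The state is a dict: "clock": time; "joints": joint angles; "qd": joint speeds; "tau": joint torques, N m; "tcp_pos": TCP position; "ee_rot": TCP orientation; "ft_force": force on the tool from outside, world axes, zero at the start; "torque": the same for the moment, N m; "gripper_width": finger opening in m; "finger_force": force on a finger pad.
Only numpy, scipy, OpenCV 4.12 (cv2) and the standard library are available. Lean on these libraries where they do the work, as an engineer would, in place of code of your own. Each camera call takes 0.05 s, during which the arm holds its last target. There are 200 camera calls.

TASK

Swing the ink pail's flat-lying bail up until it stands upright while the pail stays standing on the bench, then lift the pail by its bail and hang it on the twin-prong hanger, the bail settled in the dips of both prongs and the pail hanging free above the drip tray. Keep the pail upright all the way, and leave the other things on the bench where they are.

Things in the scene. Friction and masses are not known exactly. Their poses are not given: they have to be found in the camera images.
- pail: lidded ink tin, steel with a teal band and drips: 120 mm in diameter, 105 mm high, about 0.6 kg (0.4 to 0.8). Origin: centre of its underside; z up along the tin, y along the axis through the two bail pivots, which lie 97 mm above the origin at y = +-66 mm. It stands loose on the bench
- bail (a joint): angle of the swing bail about the pivots: 0 = upright, +1.57 = flat towards the pail's -x side (roughly towards the bench's left, +y), -1.57 = flat on the far side (stops at both). The pivots are stiff (0.035 N m): the bail stays where it is left and moves with about 1 N at its grip. Starts at about +1.5, level with the rim, its grip only 12 mm from the tin's wall: no room for a finger between
- bail_grip (a point): centre of the red grip sleeve (15 mm diameter, 44 mm long, along the pail's y) on the bail's top bar, 80 mm from the pivot axis. The bar, 6 mm wire, runs straight to 44 mm either side, then bends down to the pivots. Upright, the grip is 177 mm above the pail's underside, 72 mm above its lid. The frame turns with the bail: z points from pivots to grip
- hanger: fixed hanger: grey drip tray (14 mm high, 140 mm wide in y, x = -90 to +130 mm), a dark post at x = +100 mm, 240 mm high, with a cross bar and two yellow prongs (8 mm round rods at y = +-34 mm) that point to its -x (roughly towards the robot). Origin on the bench below the dips of the prongs. The bail must come in over the prong tips from the front, the pail below the prongs
- seat (a point): where the middle of the bail bar lies when hung: midway between the prongs, 232 mm up, axes as the hanger. Each prong has a dip (flat for x = -12 to +12 mm) whose floor is 3 mm below this point, underside 11 mm below. In front it ends in an upturned tip (x = -22 mm), top 15 mm above this point; behind, it rises (x = +12 to +26 mm) and runs level to the cross bar, top 13 to 15 mm above this point
- can_white: white ink can, 86 mm in diameter, 90 mm high, loose; origin: centre of underside
- can_green: green ink can, 96 mm in diameter, 70 mm high, loose; origin: centre of underside
- brayer: ink roller with a red handle lying on the bench, 145 mm long, 40 mm high; origin under the roller
- brush_jar: clear jar, 72 mm in diameter, 95 mm high, with brushes standing to 215 mm; origin: centre of underside
- knife: ink knife with a black handle, 195 mm long, 12 mm thick, lying on the fixed 6 mm glass slab (240 x 125 mm, centred at x = 0.50, y = 0); origin about mid-length

How it is judged:
On the way:
1. the bail stands upright (within 20 degrees) while the pail still stands on the bench (value of joint bail between -0.35 and 0.35 rad and height (world z) of pail below 0.01 m and angle between pail's own z axis and vertical below 0.15 rad), for 0.2 s.
At the end, for the whole second after the job is handed in: The pail hangs at rest from both prongs: middle of the bail bar within 20 mm (along the prongs), 18 mm (across) and 12 mm (height) of the seat point, square across them within 17 degrees, the pail over 30 mm above the bench, within 17 degrees of upright, its weight on the hanger (x of bail_grip in the frame of seat between -0.02 and 0.02 m and y of bail_grip in the frame of seat between -0.018 and 0.018 m and z of bail_grip in the frame of seat between -0.012 and 0.012 m and contact force between pail and hanger above 2 N and height (world z) of pail above 0.03 m and angle between pail's own z axis and vertical below 0.3 rad and linear speed of pail below 0.05 m/s and angle between the y axis of pail and the y axis of hanger, either way round below 0.3 rad); the robot touches nothing.
It fails at once if the pail is tipped by more than 35 degrees (angle between pail's own z axis and vertical above 0.61 rad).
It fails at once if an ink can or the jar of brushes is shifted by more than 50 mm or tipped over (distance of any of can_white, can_green, brush_jar from where it was at the start of the episode above 0.05 m or angle between any of can_white, can_green, brush_jar's own z axis and vertical above 0.5 rad).
It fails at once if the ink roller or the ink knife is shifted by more than 50 mm (distance of any of brayer, knife from where it was at the start of the episode above 0.05 m).
It also fails if it takes over 72 s, if anything falls off the work surface, if the arm or the gripper's body presses on something with over 40 N, if the wrist force passes 120 N, or if a joint passes its speed limit or range.

## Working session

There is one attempt and no reset: what is moved stays moved. The work goes in short steps, Python scripts to look and compute and a tool call to move; the robot and the scene stay as the last step left them, time stands still between calls to the robot, and variables do not carry over. Pictures are saved under pics/ and viewed, at most 10 in all, crops included, and the job is handed in when it is done.

Besides the shell and the picture viewer there is one more tool, called as name(argument=value, ...), one argument or row to a line, values as JSON. move_arm: Moves the arm, as the interface text tells. Its arguments: {"type":"object","properties":{"plan":{"type":"array","items":{"type":"array","items":{"type":"number"}}},"fingers":{"type":"number"},"newtons":{"type":"number"}},"required":["plan"]}

```bash
mkdir -p pics; ls
python3 - <<'E'
from station import env,snapshot
import cv2,numpy as np
for n in ["scene","top"]:
    s=snapshot(n); cv2.imwrite(f"pics/{n}0.png",s["color"]); np.savez(f"pics/{n}0.npz",**s)
    print(n,s["K"],s["D"],s["cam_to_world"].round(3))
print(env.get_state())
E
```

```text
pics
scene [[458.0122817    0.         321.72279201]
 [  0.         458.0122817  207.76503372]
 [  0.           0.           1.        ]] [0.03744053 0.         0.         0.         0.        ] [[ 0.528  0.729 -0.436  1.264]
 [ 0.849 -0.456  0.266 -0.427]
 [-0.005 -0.511 -0.86   1.555]
 [ 0.     0.     0.     1.   ]]
top [[430.51894071   0.         320.6519273 ]
 [  0.         430.51894071 202.16963949]
 [  0.           0.           1.        ]] [-0.0311189  0.         0.         0.         0.       ] [[-0.012 -0.991  0.132  0.369]
 [-1.     0.013  0.006  0.002]
 [-0.008 -0.132 -0.991  1.592]
 [ 0.     0.     0.     1.   ]]
{'clock': 0.1, 'joints': array([-1.25499198,  0.46832246, -0.01160974,  1.60352817,  0.00601676,
        1.07137486, -0.05629164]), 'qd': array([-1.25520779e-04, -1.71921436e-03,  1.22412895e-03, -2.97941005e-03,
        1.19323643e-03, -1.56454466e-05,  8.24030351e-04]), 'tau': array([ 3.96720579e-04, -5.33522594e+01,  2.12828640e-02, -2.51967895e+01,
        1.15350564e-02,  4.29809894e-03, -3.80221491e-05]), 'tcp_pos': array([0.22814372, 0.60813759, 0.24141332]), 'ee_rot': array([-7.98696307e-05,  1.78461929e-01,  9.83946493e-01, -7.95297331e-04]), 'ft_force': array([ 0.01905877, -0.15032761, -0.30513771]), 'torque': array([0.07098492, 0.00503076, 0.0122145 ]), 'finger_force': 0.0, 'gripper_width': 0.08525341936744588}
```

View pics/scene0.png

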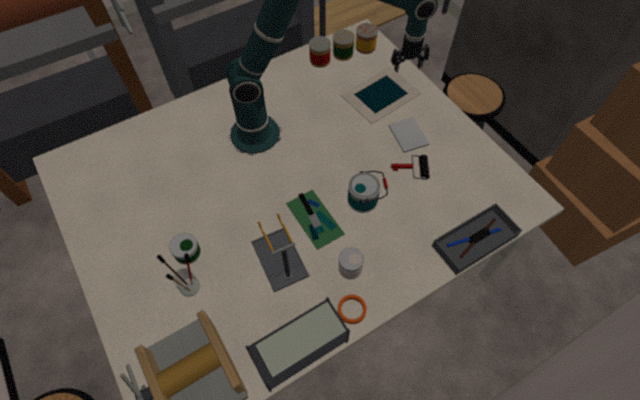

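View pics/top0.png

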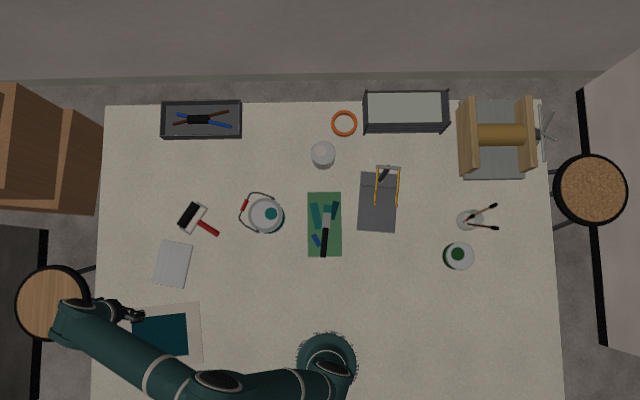

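The scene view shows the pail at (364,190), its red grip at (385,183), and the hanger at (278,250). In the top view the pail is at (265,214), the grip at (244,204), and the hanger prongs run from (376,203)/(398,203) up to (385,170). I'll enlarge these for accurate pixel positions.

```bash
cat > h.py <<'E'
import numpy as np,cv2
from station import env,snapshot
def ray(s,px):
    u=cv2.undistortPoints(np.array([[px]],float),s["K"],s["D"])[0,0]
    T=s["cam_to_world"]; d=T[:3,:3]@[u[0],u[1],1]; return T[:3,3],d/np.linalg.norm(d)
def plane(s,px,z):
    o,d=ray(s,px); return o+d*(z-o[2])/d[2]
def tri(*sp):
    A=0;b=0
    for s,px in sp:
        o,d=ray(s,px); P=np.eye(3)-np.outer(d,d); A=A+P; b=b+P@o
    return np.linalg.solve(A,b)
def proj(s,X):
    T=np.linalg.inv(s["cam_to_world"]); r,_=cv2.Rodrigues(T[:3,:3])
    return cv2.projectPoints(np.array(X,float).reshape(-1,1,3),r,T[:3,3],s["K"],s["D"])[0][:,0]
def red(s,box=None):
    h=cv2.cvtColor(s["color"],cv2.COLOR_BGR2HSV)
    m=cv2.inRange(h,(0,120,70),(8,255,255))|cv2.inRange(h,(172,120,70),(180,255,255))
    return m
E
python3 - <<'E'
from h import *
S={n:dict(np.load(f"pics/{n}0.npz")) for n in ["scene","top"]}
def tile(n,x,y,w=100,h=75): return cv2.resize(S[n]["color"][y:y+h,x:x+w],(400,300),interpolation=cv2.INTER_CUBIC)
im=np.vstack([np.hstack([tile("top",225,175),tile("top",340,155)]),np.hstack([tile("scene",325,150),tile("scene",230,205)])])
im=cv2.convertScaleAbs(im,alpha=1.5)
cv2.imwrite("pics/tiles.png",im)
for n,b in [("top",(235,190,260,215)),("scene",(378,170,392,195))]:
    m=red(S[n]);k=np.zeros_like(m);k[b[1]:b[3],b[0]:b[2]]=1;m=m*k
    p=np.argwhere(m>0)[:,::-1].astype(float); print(n,len(p),p.mean(0),p.min(0),p.max(0)); np.save(n+"g.npy",p.mean(0))
print(tri((S["top"],np.load("topg.npy")),(S["scene"],np.load("sceneg.npy"))))
E
```

```text
top 42 [244.         204.57142857] [241. 199.] [247. 210.]
scene 29 [384.75862069 182.62068966] [383. 178.] [387. 187.]
[0.56235469 0.27966797 0.10902101]
```

View pics/tiles.png

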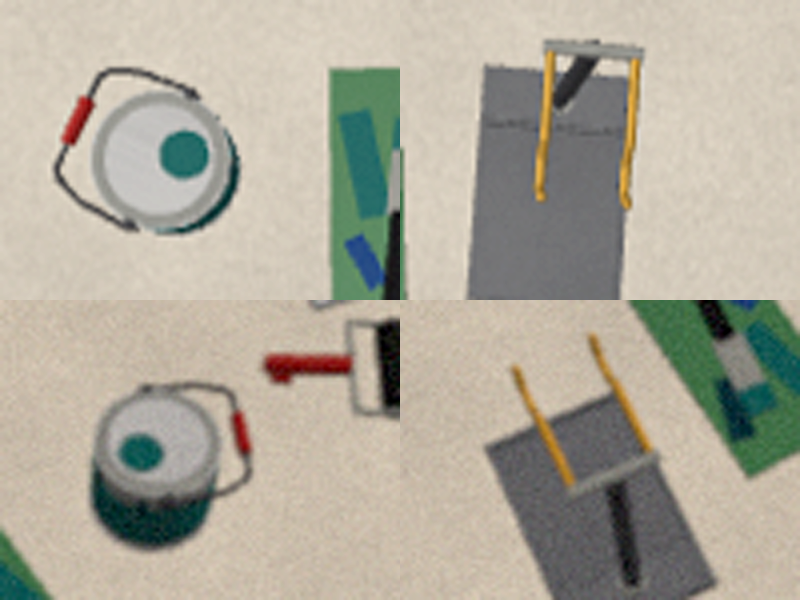

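The tiles show the lid centre at about top (265,213.5) / scene (364.2,185.3). The prong tips are at top (375.3,204.3), (396.8,206.5) and scene (278,214), (258.8,222.3). The bail lies to the upper left in the top view, over clear bench.

Run:
```python
from h import *
S={n:dict(np.load(f"pics/{n}0.npz")) for n in ["scene","top"]};t,s=S["top"],S["scene"]
print("lid",plane(t,(265,213.5),.105),plane(s,(364.2,185.3),.105),tri((t,(265,213.5)),(s,(364.2,185.3))))
lid=(plane(t,(265,213.5),.105)+plane(s,(364.2,185.3),.105))/2
g=(plane(t,np.load("topg.npy"),.105)+plane(s,np.load("sceneg.npy"),.105))/2
print("grip",g,g-lid,np.linalg.norm((g-lid)[:2]),np.degrees(np.arctan2(*(g-lid)[[1,0]])))
L=tri((t,(375.3,203.8)),(s,(278,214.5)));R=tri((t,(396.6,206)),(s,(258.8,222.7)))
L2=tri((t,(377.5,168.5)),(s,(293,243)));R2=tri((t,(398.75,170)),(s,(273,251)))
print("tips",L,R,"roots",L2,R2, np.linalg.norm(L-R))
for v in (L2-L,R2-R): print(np.degrees(np.arctan2(v[1],v[0])),np.linalg.norm(v))
v=L-R; print("across",np.degrees(np.arctan2(v[1],v[0]))-90)
# tray corners top & post base
for p in [((486-400)/4+340,155+65/4),((622-400)/4+340-.5,155+72/4)]: print(plane(t,p,.014))
st=env.get_state();print(st["tcp_pos"],st["ee_rot"],env.tip_reach)
from scipy.spatial.transform import Rotation as Ro
q=st["ee_rot"];print(Ro.from_quat(q[[1,2,3,0]]).as_matrix().round(3))
```

```text
lid [0.5300583  0.20575232 0.105     ] [0.52938833 0.20974289 0.105     ] [0.53044519 0.20678414 0.108203  ]
grip [0.56156357 0.28106464 0.105     ] [0.03184026 0.07331704 0.        ] 0.0799324070542512 66.52557022328527
tips [ 0.54231632 -0.15967605  0.24275914] [ 0.53463892 -0.22732923  0.24008892] roots [ 0.65711755 -0.16991847  0.23852427] [ 0.65012994 -0.23767521  0.24269157] 0.06813975046030543
-5.098360919339142 0.11533500701766003
-5.119037123520141 0.11598271570030644
across -6.474326779621421
[ 0.69370611 -0.14162385  0.014     ]
[ 0.68537803 -0.26642711  0.014     ]
[0.22814372 0.60813759 0.24141332] [-7.98696307e-05  1.78461929e-01  9.83946493e-01 -7.95297331e-04] 0.011
[[-0.936  0.351 -0.   ]
 [ 0.351  0.936 -0.002]
 [-0.    -0.002 -1.   ]]
```

move_arm(
  plan=[
    [-48,-15,0,0,0,0.4],
    [-48,-15,0,0,0,0.4],
    [-48,-15,0,0,0,0.4],
    [-48,-15,0,0,0,0.4],
    [-48,-15,0,0,0,0.4],
    [-48,-15,0,0,0,0.4],
    [-48,-15,0,0,0,0.4],
    [-48,-15,0,0,0,0],
  ],
  fingers=110,
  newtons=20,
)

```text
clock: 1.1
tcp_pos: [0.5404, 0.3525, 0.2419]
ee_rot: [-0.0, 0.202, 0.979, -0.0]
ft_force: [0.1, 0.5, -0.3]
gripper_width: 0.0484
finger_force: 0.0
```

move_arm(
  plan=[
    [0,0,0,8,0,0],
    [0,0,0,8,0,0],
    [0,0,0,8,0,0],
    [0,0,0,8,0,0],
    [0,0,0,8,0,0],
    [0,0,0,5,0,0],
    [0,0,0,0,0,0],
  ],
)

```text
clock: 1.98
tcp_pos: [0.5396, 0.3523, 0.2379]
ee_rot: [-0.076, 0.188, 0.906, -0.372]
ft_force: [-0.6, 0.0, 0.8]
gripper_width: 0.0489
finger_force: 0.0
```

```bash
cat >> h.py <<'E'
from scipy.spatial.transform import Rotation as Ro
def togo(pos,zt,yt):
    "tool-frame shift in mm and turn in deg from the present pose to pos with tool z, y"
    st=env.get_state(); q=st["ee_rot"]; R=Ro.from_quat(q[[1,2,3,0]])
    zt=zt/np.linalg.norm(zt); yt=yt-zt*(yt@zt); yt=yt/np.linalg.norm(yt)
    T=Ro.from_matrix(np.c_[np.cross(yt,zt),yt,zt])
    print("clock",st["clock"],"tcp",st["tcp_pos"].round(4),"z",R.as_matrix()[:,2].round(3),"w",round(st["gripper_width"],4),"F",st["ft_force"].round(1))
    print("shift",(R.inv().apply(pos-st["tcp_pos"])*1000).round(1),"turn",np.degrees((R.inv()*T).as_rotvec()).round(1))
uin=np.array([-.399,-.917,0]); G=np.array([.5616,.2811,.103]); P=np.array([.5297,.2075,0]); up=np.array([0,0,1.])
def tz(th): return np.sin(np.radians(th))*uin-np.cos(np.radians(th))*up
E
python3 - <<'E'
from h import *
togo(G-.08*tz(45),tz(45),-uin)
print(env.get_state()["joints"].round(2))
E
```

```text
clock 1.975 tcp [0.5396 0.3523 0.2379] z [-0.278 -0.645 -0.712] w 0.0489 F [-0.6  0.   0.8]
shift [-48.5  55.1  55.8] turn [0.4 0.1 0. ]
[-1.01  0.9   0.49  1.15  0.04  1.83  0.6 ]
```

move_arm(
  plan=[
    [-16,18,18,0,0,0],
    [-16,18,18,0,0,0],
    [-16,19,19,0,0,0],
    [0,0,0,0,0,0],
  ],
)

```text
clock: 2.48
tcp_pos: [0.5842, 0.3309, 0.1594]
ee_rot: [-0.081, 0.189, 0.906, -0.369]
ft_force: [-0.7, 0.6, -0.0]
gripper_width: 0.0485
finger_force: 0.0
```

Run:
```python
from h import *
togo(G-.003*tz(45),tz(45),-uin)
print(env.get_state()["joints"].round(2))
s=snapshot("wrist"); np.savez("pics/w1.npz",**s); 
im=s["color"].copy()
for X in (G,P+[0,0,.105]): print(proj(s,X).round(1))
m=red(s);n,l,st,c=cv2.connectedComponentsWithStats(m)
for i in range(1,n):
    if st[i,4]>100: print(st[i],c[i].round(1), plane(s,c[i],.103).round(4))
cv2.imwrite("pics/w1.png",im)
```

```text
clock 2.475 tcp [0.5842 0.3309 0.1594] z [-0.286 -0.639 -0.714] w 0.0485 F [-0.7  0.6 -0. ]
shift [ 0.3  0.4 75.5] turn [ 0.6 -0.4  0.1]
[-0.93  1.02  0.47  1.1   0.03  1.75  0.63]
[[328.1 212.8]]
[[261.5 193.4]]
[ 472    0  168   45 6621] [558.8  20. ] [0.514  0.4343 0.103 ]
[ 314  183   22   63 1199] [324.4 213.8] [0.5616 0.2771 0.103 ]
[ 91 242  37  11 102] [108.6 247.3] [ 0.4847 -0.7904  0.103 ]
```

View pics/w1.png

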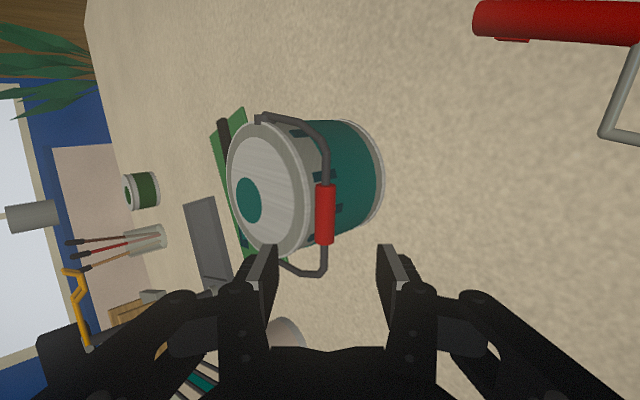

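The grip is at wrist pixel (324,214), against a predicted (328,213), so the estimate holds to about 2 mm. The fingers straddle it symmetrically, so I'll advance.

move_arm(
  plan=[
    [0,-1,12,0,0,0],
    [0,-1,12,0,0,0],
    [0,0,12,0,0,0],
    [0,0,12,0,0,0],
    [0,0,12,0,0,0],
    [0,0,8,0,0,0],
    [0,0,7,0,0,0],
    [0,0,0,0,0,0],
  ],
)

```text
clock: 3.52
tcp_pos: [0.5622, 0.2843, 0.1095]
ee_rot: [-0.078, 0.188, 0.907, -0.369]
ft_force: [-0.5, -1.2, -0.8]
gripper_width: 0.048
finger_force: 0.0
```

Run:
```python
from h import *
togo(G-.003*tz(45),tz(45),-uin)
s=snapshot("wrist"); np.savez("pics/w2.npz",**s); cv2.imwrite("pics/w2.png",s["color"])
```

```text
clock 3.525 tcp [0.5622 0.2843 0.1095] z [-0.28  -0.64  -0.715] w 0.048 F [-0.5 -1.2 -0.8]
shift [-0.7  2.3  3.9] turn [ 0.7 -0.1  0.2]
```

View pics/w2.png

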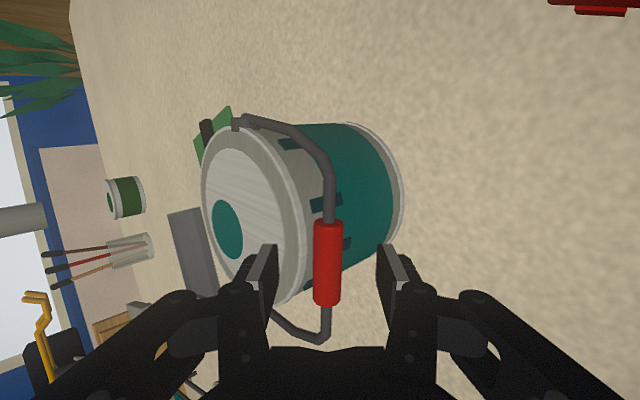

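The sleeve spans (327,222) to (327,305) and sits centred between the pads. Closing with a small nudge forward.

move_arm(
  plan=[
    [0,0,3,0,0,0],
    [0,0,0,0,0,0],
    [0,0,0,0,0,0],
    [0,0,0,0,0,0],
    [0,0,0,0,0,0],
    [0,0,0,0,0,0],
  ],
  fingers=255,
  newtons=20,
)

```text
clock: 4.32
tcp_pos: [0.5615, 0.2828, 0.1076]
ee_rot: [-0.078, 0.188, 0.907, -0.369]
ft_force: [-0.9, -0.9, -1.4]
gripper_width: 0.0141
finger_force: 20.6
```

Run:
```python
from h import *
togo(G-.003*tz(45),tz(45),-uin)
```

```text
clock 4.325 tcp [0.5615 0.2828 0.1076] z [-0.28  -0.64  -0.716] w 0.0141 F [-0.9 -0.9 -1.4]
shift [-0.8  2.2  1.3] turn [ 0.7 -0.1  0.2]
```

move_arm(
  plan=[
    [0,-8.5,-6,-7,0,0],
    [0,-8.5,-6,-7,0,0],
    [0,-8.5,-6,-7,0,0],
    [0,-8.5,-6,-7,0,0],
    [0,0,0,0,0,0],
  ],
)

```text
clock: 4.95
tcp_pos: [0.5562, 0.2672, 0.1481]
ee_rot: [-0.03, 0.203, 0.969, -0.137]
ft_force: [-0.8, 1.0, -1.9]
gripper_width: 0.0141
finger_force: 19.8
```

Run:
```python
from h import *
togo(P+up*.18,tz(0),-uin)
```

```text
clock 4.95 tcp [0.5562 0.2672 0.1481] z [-0.113 -0.254 -0.96 ] w 0.0141 F [-0.8  1.  -1.9]
shift [  0.4 -71.6 -12.5] turn [-16.2  -0.1  -0.1]
```

move_arm(
  plan=[
    [0,-8.5,-6,-7,0,0],
    [0,-8.5,-6,-7,0,0],
    [0,-8.5,-6,-7,0,0],
    [0,-8.5,-6,-7,0,0],
    [0,0,0,0,0,0],
  ],
)

```text
clock: 5.58
tcp_pos: [0.5438, 0.2396, 0.1737]
ee_rot: [0.019, 0.203, 0.974, 0.1]
ft_force: [-0.8, 1.3, -2.9]
gripper_width: 0.0136
finger_force: 19.8
```

move_arm(
  plan=[
    [0,-8.5,-6,-7,0,0],
    [0,-8.5,-6,-7,0,0],
    [0,-8.5,-6,-7,0,0],
    [0,-8.5,-6,-7,0,0],
    [0,0,0,0,0,0],
    [0,0,0,0,0,0],
  ],
)

```text
clock: 6.32
tcp_pos: [0.5278, 0.2061, 0.1819]
ee_rot: [0.064, 0.191, 0.923, 0.328]
ft_force: [-2.6, -0.3, 3.7]
gripper_width: 0.0137
finger_force: 21.3
```

Run:
```python
from h import *
togo(P+up*.18,tz(0),-uin)
S=[snapshot(n) for n in("scene","top")]
im=np.hstack([cv2.resize(s["color"][y:y+75,x:x+100],(400,300),interpolation=cv2.INTER_CUBIC) for s,x,y in((S[0],325,140),(S[1],215,165))])
cv2.imwrite("pics/up.png",cv2.convertScaleAbs(im,alpha=1.5))
```

```text
clock 6.325 tcp [0.5278 0.2061 0.1819] z [ 0.243  0.581 -0.777] w 0.0137 F [-2.6 -0.3  3.7]
shift [-1.2  0.4  2.8] turn [39.  -0.5  0.2]
```

View pics/up.png

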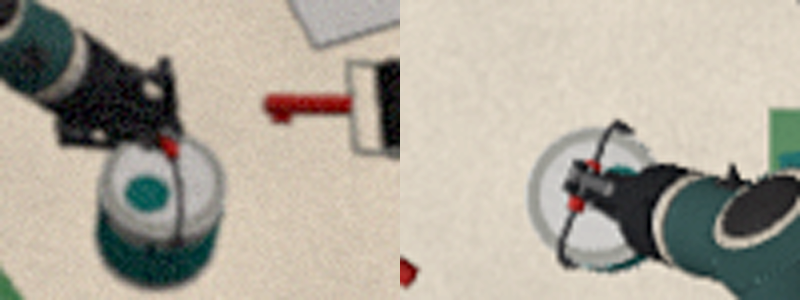

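Upright: the red sleeve sits over the lid centre (top tile about (585,185)) and the pail is standing. I'll open, turn the tool to vertical about the sleeve, and regrip.

move_arm(
  plan=[
    [0,0,0,0,0,0],
    [0,0,0,0,0,0],
    [0,0,0,0,0,0],
    [0,0,0,0,0,0],
  ],
  fingers=110,
)

```text
clock: 6.92
tcp_pos: [0.5275, 0.2049, 0.1821]
ee_rot: [0.066, 0.192, 0.923, 0.328]
ft_force: [0.2, 0.5, 0.3]
gripper_width: 0.0486
finger_force: 0.0
```

move_arm(
  plan=[
    [0,0,0,8,0,0],
    [0,0,0,8,0,0],
    [0,0,0,8,0,0],
    [0,0,0,8,0,0],
    [0,0,0,7,0,0],
    [0,0,0,0,0,0],
  ],
)

```text
clock: 7.68
tcp_pos: [0.5263, 0.2086, 0.1811]
ee_rot: [-0.001, 0.199, 0.98, 0.02]
ft_force: [0.3, 0.1, -0.4]
gripper_width: 0.0486
finger_force: 0.0
```

Run:
```python
from h import *
togo(np.array([.5293,.2096,.1752]),tz(0),-uin)
print(env.get_state()["joints"].round(2))
s=snapshot("wrist"); np.savez("pics/w3.npz",**s); cv2.imwrite("pics/w3.png",s["color"])
```

```text
clock 7.675 tcp [0.5263 0.2086 0.1811] z [ 0.006  0.04  -0.999] w 0.0486 F [ 0.3  0.1 -0.4]
shift [-2.5  1.9  6. ] turn [ 2.2 -0.6  0.6]
[-0.63  0.39  0.27  1.9  -0.18  0.85  0.9 ]
```

View pics/w3.png

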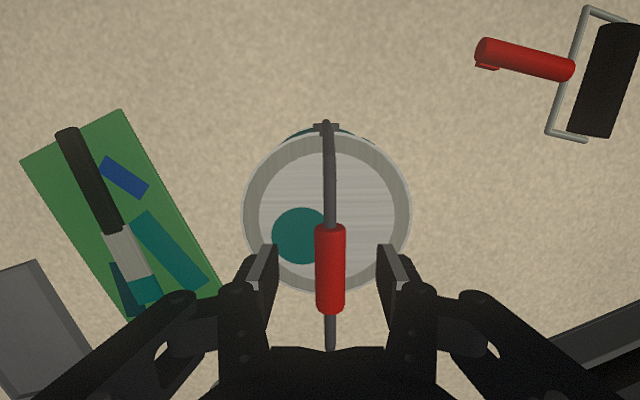

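The bail is upright and parallel to the pads, with the sleeve at (330,225–313), centred. I'll locate its centre, then lower and grip.

Run:
```python
from h import *
s=dict(np.load("pics/w3.npz"))
m=red(s);m[:,:300]=0;m[:,360:]=0
p=np.argwhere(m>0)[:,::-1]; c=(p.min(0)+p.max(0))/2; g=plane(s,c,.18); print(c,g)
togo(np.r_[g[:2],.173],tz(0),-uin)
```

```text
[329.5 268.5] [0.52840479 0.20941528 0.18      ]
clock 7.725 tcp [0.5258 0.2068 0.1808] z [ 0.005  0.04  -0.999] w 0.0487 F [ 0.9 -0.2 -0.2]
shift [-1.4  3.1  7.9] turn [ 2.2 -0.6  0.5]
```

move_arm(
  plan=[
    [-1,1,4,2,0,0],
    [0,1,4,0,0,0],
    [0,0,0,0,0,0],
  ],
)

```text
clock: 8.1
tcp_pos: [0.5276, 0.2067, 0.1727]
ee_rot: [-0.005, 0.201, 0.98, 0.002]
ft_force: [0.0, -0.4, -0.5]
gripper_width: 0.0487
finger_force: 0.0
```

move_arm(
  plan=[
    [0,0,0,0,0,0],
    [0,0,0,0,0,0],
    [0,0,0,0,0,0],
    [0,0,0,0,0,0],
    [0,0,0,0,0,0],
  ],
  fingers=255,
  newtons=80,
)

```text
clock: 8.72
tcp_pos: [0.5281, 0.2074, 0.1737]
ee_rot: [-0.005, 0.201, 0.98, 0.002]
ft_force: [-0.0, -0.8, 3.9]
gripper_width: 0.0129
finger_force: 78.2
```

move_arm(
  plan=[
    [0,0,-6,0,0,0],
    [0,0,-10,0,0,0],
    [0,0,-12,0,0,0],
    [0,0,-14,0,0,0],
    [0,0,-14,0,0,0],
    [0,0,-14,0,0,0],
    [0,0,-10,0,0,0],
    [0,0,-6,0,0,0],
  ],
)

```text
clock: 9.72
tcp_pos: [0.5287, 0.2069, 0.2601]
ee_rot: [-0.005, 0.201, 0.98, 0.003]
ft_force: [-0.2, -0.1, -5.3]
gripper_width: 0.0124
finger_force: 78.3
```

Run:
```python
from h import *
a=np.radians(-5.5); hx=np.array([np.cos(a),np.sin(a),0]); hy=np.array([-hx[1],hx[0],0])
seat=np.array([.5594,-.1955,.232])
print(hx,hy)
# tool y along the prongs (closing across the bar); rotate pail -72 deg
togo(seat-.13*hx+up*.03,-up,-uin)
togo(seat-.13*hx+up*.03,-up,-hx); togo(seat-.13*hx+up*.03,-up,hx)
st=env.get_state();print(st["joints"].round(2),st["torque"])
```

```text
[ 0.9953962  -0.09584575  0.        ] [0.09584575 0.9953962  0.        ]
clock 9.725 tcp [0.5287 0.2069 0.2601] z [-0.008  0.007 -1.   ] w 0.0124 F [-0.2 -0.1 -5.3]
shift [ -62.6 -397.4   -3.8] turn [ 0.2 -0.6  0.4]
clock 9.725 tcp [0.5287 0.2069 0.2601] z [-0.008  0.007 -1.   ] w 0.0124 F [-0.2 -0.1 -5.3]
shift [ -62.6 -397.4   -3.8] turn [   0.7   -0.2 -107.7]
clock 9.725 tcp [0.5287 0.2069 0.2601] z [-0.008  0.007 -1.   ] w 0.0124 F [-0.2 -0.1 -5.3]
shift [ -62.6 -397.4   -3.8] turn [-0.2 -0.6 72.3]
[-0.67  0.31  0.3   1.8  -0.12  1.05  0.84] [-0.05145074 -0.04130195  0.01026933]
```

move_arm(
  plan=[
    [-2,-12,0,0,0,0],
    [-4,-22,0,0,0,0],
    [-5,-30,0,0,0,2],
    [-5,-34,0,0,0,0],
    [-5,-34,0,0,0,0],
    [-5,-34,0,0,0,0],
    [-6,-34,0,0,0,0],
    [-6,-34,0,0,0,0],
  ],
)

```text
clock: 10.72
tcp_pos: [0.4639, -0.0248, 0.2583]
ee_rot: [-0.005, 0.22, 0.976, 0.002]
ft_force: [-0.1, 0.5, -5.1]
gripper_width: 0.0125
finger_force: 78.2
```

move_arm(
  plan=[
    [-5,-34,0,0,0,0],
    [-5,-34,0,0,0,0],
    [-5,-34,0,0,0,0],
    [-4,-26,0,0,0,0],
    [-2,-18,0,0,0,0],
    [-1,-10,0,0,0,0],
    [0,0,0,0,0,3],
    [0,0,0,0,0,6],
  ],
)

```text
clock: 11.72
tcp_pos: [0.4183, -0.1727, 0.2577]
ee_rot: [-0.005, 0.296, 0.955, 0.002]
ft_force: [0.7, -0.2, -5.6]
gripper_width: 0.0124
finger_force: 78.2
```

move_arm(
  plan=[
    [0,0,0,0,0,8],
    [0,0,0,0,0,8],
    [0,0,0,0,0,8],
    [0,0,0,0,0,8],
    [0,0,0,0,0,8],
    [0,0,0,0,0,8],
    [0,0,0,0,0,6],
    [0,0,0,0,0,4],
  ],
)

```text
clock: 12.72
tcp_pos: [0.4184, -0.1724, 0.2577]
ee_rot: [-0.006, 0.722, 0.692, -0.001]
ft_force: [-0.4, -0.1, -6.6]
gripper_width: 0.0123
finger_force: 78.2
```

```bash
cat >> h.py <<'E'
a=np.radians(-5.5); hx=np.array([np.cos(a),np.sin(a),0]); hy=np.array([-hx[1],hx[0],0])
seat=np.array([.5594,-.1955,.232])
E
python3 - <<'E'
from h import *
togo(seat-.10*hx+up*.03,-up,hx)
S=[snapshot(n) for n in("scene","top")]
for n,s in zip(("scene","top"),S): np.savez(f"pics/{n}5.npz",**s)
im=np.hstack([cv2.resize(s["color"][y:y+100,x:x+100],(400,400),interpolation=cv2.INTER_CUBIC) for s,x,y in((S[0],230,170),(S[1],330,145))])
cv2.imwrite("pics/h1.png",cv2.convertScaleAbs(im,alpha=1.5))
E
```

```text
clock 12.725 tcp [ 0.4184 -0.1724  0.2577] z [-0.009  0.007 -1.   ] w 0.0123 F [-0.4 -0.1 -6.6]
shift [-11.8  41.9  -4.8] turn [-0.5 -0.4  3.1]
```

View pics/h1.png

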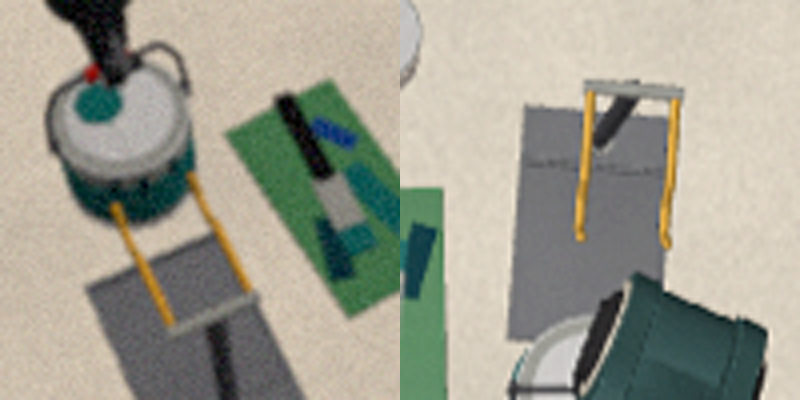

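The pail hangs level in front of the prongs, with the bail crosswise. I'll align, advance part way, and check the prongs in the wrist camera.

move_arm(
  plan=[
    [-4,6,-1,0,0,1.5],
    [-4,10,-1,0,0,1.5],
    [-4,12,-1,0,0,0],
    [-1,12,0,0,0,0],
    [0,8,0,0,0,0],
    [0,4,0,0,0,0],
    [0,0,0,0,0,0],
  ],
)

```text
clock: 13.7
tcp_pos: [0.4703, -0.1892, 0.2601]
ee_rot: [-0.005, 0.738, 0.675, -0.001]
ft_force: [-0.4, 0.4, -5.9]
gripper_width: 0.0123
finger_force: 78.2
```

Run:
```python
from h import *
togo(seat+up*.03,-up,hx)
s=snapshot("wrist"); np.savez("pics/w4.npz",**s)
print(proj(s,[seat-.022*hx+k*.034*hy+.008*up for k in(1,-1)]).round(1))
h=cv2.cvtColor(s["color"],cv2.COLOR_BGR2HSV); m=cv2.inRange(h,(12,130,80),(32,255,255))
n,l,st,c=cv2.connectedComponentsWithStats(m)
for i in range(1,n):
    if st[i,4]>150: print(st[i],c[i].round(1))
cv2.imwrite("pics/w4.png",s["color"])
```

```text
clock 13.7 tcp [ 0.4703 -0.1892  0.2601] z [-0.009  0.006 -1.   ] w 0.0123 F [-0.4  0.4 -5.9]
shift [ 1.7 89.3 -2.8] turn [-0.6 -0.3  0.3]
[[459.3 185.1]
 [443.8 301.6]]
[617  21  23  75 963] [630.9  58.6]
[ 455  175  185   24 2843] [545.7 187.3]
[ 444  284  196   29 2699] [542.7 299.7]
[ 546  345   94   55 2775] [605.3 369.5]
```

View pics/w4.png

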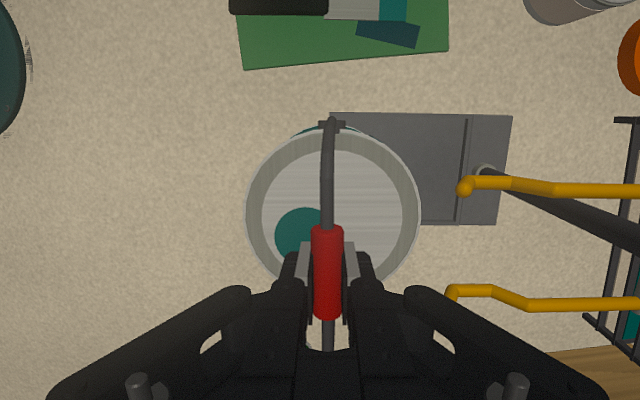

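Run:
```python
from h import *
s=dict(np.load("pics/w4.npz"))
h=cv2.cvtColor(s["color"],cv2.COLOR_BGR2HSV); m=cv2.inRange(h,(12,130,60),(32,255,255))
def rows(x,a,b): r=np.where(m[a:b,x]>0)[0]+a; return r.mean()
for (a,b) in((165,215),(275,330)):
    q=[plane(s,(x,rows(x,a,b)),.242) for x in(580,600,620,635)]
    for w in q[::3]: print(w.round(4),"hanger x,y",((w-seat)@hx).round(4),((w-seat)@hy).round(4))
t=plane(s,(464,187),.244);print("tip",t,(t-seat)@hx,(t-seat)@hy)
r=red(s);r[:,:300]=0;r[:,360:]=0;p=np.argwhere(r>0)[:,::-1];c=(p.min(0)+p.max(0))/2
g=plane(s,c,.2655);print("grip",c,g,(g-seat)@hx,(g-seat)@hy)
```

```text
[ 0.6035 -0.1669  0.242 ] hanger x,y 0.0411 0.0327
[ 0.6348 -0.1701  0.242 ] hanger x,y 0.0726 0.0325
[ 0.6143 -0.2367  0.242 ] hanger x,y 0.0586 -0.0357
[ 0.6498 -0.2398  0.242 ] hanger x,y 0.0942 -0.0354
tip [ 0.54152539 -0.15963615  0.244     ] -0.021229719582054357 0.03398553315542301
grip [327. 272.] [ 0.47123548 -0.18836183  0.2655    ] -0.08844278922557454 -0.0013448845095981596
```

Wrist rays agree with the seat estimate to about 1.5 mm; the visible prong tip is at (464,187). Advancing over the tips.

move_arm(
  plan=[
    [0,5,-2,0,0,0],
    [0,10,-1,0,0,0],
    [0,14,0,0,0,0],
    [0,16,0,0,0,0],
    [0,16,0,0,0,0],
    [0,14,0,0,0,0],
    [0,9,0,0,0,0],
    [0,5,0,0,0,0],
  ],
)

```text
clock: 14.75
tcp_pos: [0.5593, -0.1974, 0.2622]
ee_rot: [-0.005, 0.738, 0.675, -0.001]
ft_force: [-0.7, -0.2, -5.7]
gripper_width: 0.0128
finger_force: 78.2
```

move_arm(
  plan=[
    [0,0,0,0,0,0],
    [0,0,0,0,0,0],
  ],
)

```text
clock: 15.0
tcp_pos: [0.5585, -0.1974, 0.2625]
ee_rot: [-0.006, 0.738, 0.674, -0.001]
ft_force: [0.3, 0.5, -6.1]
gripper_width: 0.0121
finger_force: 78.2
```

Run:
```python
from h import *
togo(seat-up*.0035,-up,hx)
```

```text
clock 15.0 tcp [ 0.5585 -0.1974  0.2625] z [-0.009  0.007 -1.   ] w 0.0121 F [ 0.3  0.5 -6.1]
shift [ 1.8  1.1 34. ] turn [-0.6 -0.3  0.3]
```

Now lower gently until the weight passes to the hanger.

move_arm(
  plan=[
    [1,1,5,0,0,0],
    [0,0,5,0,0,0],
    [0,0,5,0,0,0],
    [0,0,5,0,0,0],
    [0,0,4,0,0,0],
    [0,0,3,0,0,0],
    [0,0,2,0,0,0],
    [0,0,1,0,0,0],
  ],
)

```text
clock: 16.0
tcp_pos: [0.5598, -0.1962, 0.2324]
ee_rot: [-0.005, 0.738, 0.675, -0.001]
ft_force: [-0.1, 0.4, -5.5]
gripper_width: 0.0123
finger_force: 78.3
```

move_arm(
  plan=[
    [0,0,1,0,0,0],
    [0,0,1,0,0,0],
    [0,0,0,0,0,0],
  ],
)

```text
clock: 16.38
tcp_pos: [0.5597, -0.1962, 0.2304]
ee_rot: [-0.005, 0.738, 0.675, -0.001]
ft_force: [0.5, 0.2, -5.4]
gripper_width: 0.0123
finger_force: 78.3
```

move_arm(
  plan=[
    [0,0,1,0,0,0],
    [0,0,1,0,0,0],
    [0,0,0,0,0,0],
  ],
)

```text
clock: 16.75
tcp_pos: [0.5598, -0.1962, 0.2287]
ee_rot: [-0.005, 0.738, 0.675, -0.001]
ft_force: [-0.3, 0.2, -3.8]
gripper_width: 0.0121
finger_force: 78.4
```

move_arm(
  plan=[
    [0,0,1,0,0,0],
    [0,0,1,0,0,0],
    [0,0,0,0,0,0],
  ],
)

```text
clock: 17.12
tcp_pos: [0.5599, -0.1963, 0.2282]
ee_rot: [-0.005, 0.738, 0.674, -0.0]
ft_force: [-4.3, 2.0, 7.5]
gripper_width: 0.0124
finger_force: 79.8
```

Seated at the expected height. Easing off slightly, then opening and checking.

move_arm(
  plan=[
    [0,0,-1,0,0,0],
    [0,0,0,0,0,0],
  ],
)

```text
clock: 17.38
tcp_pos: [0.5599, -0.1963, 0.2282]
ee_rot: [-0.005, 0.738, 0.675, -0.001]
ft_force: [-3.8, 2.0, 5.9]
gripper_width: 0.0123
finger_force: 79.4
```

move_arm(
  plan=[
    [0,0,0,0,0,0],
    [0,0,0,0,0,0],
    [0,0,0,0,0,0],
    [0,0,0,0,0,0],
  ],
  fingers=110,
  newtons=20,
)

```text
clock: 17.88
tcp_pos: [0.5598, -0.1962, 0.2274]
ee_rot: [-0.005, 0.738, 0.675, -0.001]
ft_force: [-0.1, 0.5, -0.4]
gripper_width: 0.0484
finger_force: 0.0
```

move_arm(
  plan=[
    [0,0,-6,0,0,0],
    [0,0,-12,0,0,0],
    [0,0,-16,0,0,0],
    [0,0,-20,0,0,0],
    [0,0,-20,0,0,0],
    [0,0,-20,0,0,0],
    [0,0,-10,0,0,0],
    [0,0,0,0,0,0],
  ],
)

```text
clock: 18.88
tcp_pos: [0.5609, -0.197, 0.3324]
ee_rot: [-0.005, 0.738, 0.675, -0.0]
ft_force: [-0.3, -0.1, -0.8]
gripper_width: 0.0485
finger_force: 0.0
```

Run:
```python
from h import *
S=[snapshot(n) for n in("scene","wrist")]
s=S[1]; r=red(s);r[:,:250]=0;r[:,400:]=0
n,l,st,c=cv2.connectedComponentsWithStats(r); i=1+st[1:,4].argmax(); print(st[i],c[i])
g=plane(s,c[i],.236);print("grip in seat",(g-seat)@hx,(g-seat)@hy, env.get_state()["ft_force"].round(1))
im=np.hstack([cv2.resize(S[0]["color"][170:270,230:330],(320,320),interpolation=cv2.INTER_CUBIC),cv2.resize(s["color"],(480,300))[:300] if 0 else cv2.copyMakeBorder(cv2.resize(s["color"],(480,300)),0,20,0,0,0)])
cv2.imwrite("pics/end.png",cv2.convertScaleAbs(im,alpha=1.4))
```

```text
[ 318  178   19   57 1006] [327.46918489 205.70675944]
grip in seat 0.0015878389381637392 0.00043448808710782374 [ 0.  -0.8 -0. ]
```

View pics/end.png

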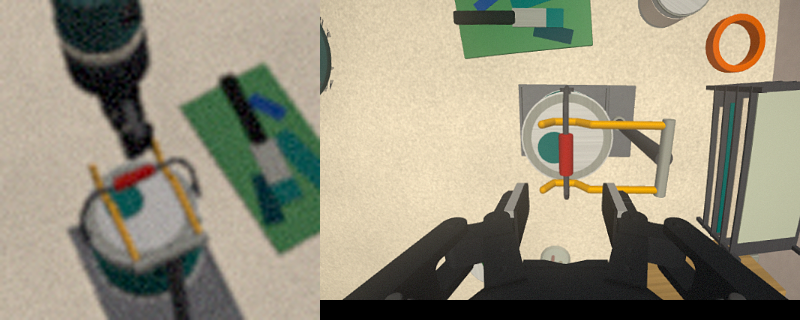

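The bail lies across both prongs in their dips, with the grip within 2 mm of the seat. The pail hangs level and the gripper is clear. Waiting briefly for it to settle, then handing in.

move_arm(
  plan=[
    [0,0,-5,0,0,0],
    [0,0,0,0,0,0],
    [0,0,0,0,0,0],
    [0,0,0,0,0,0],
    [0,0,0,0,0,0],
    [0,0,0,0,0,0],
    [0,0,0,0,0,0],
    [0,0,0,0,0,0],
  ],
)

```text
clock: 19.98
tcp_pos: [0.5607, -0.1969, 0.3364]
ee_rot: [-0.005, 0.738, 0.675, -0.001]
ft_force: [-0.5, -0.2, 0.1]
gripper_width: 0.0486
finger_force: 0.0
```

```bash
python3 -c "
from station import env
print(env.sign_off())"
```

```text
the job is handed in; nothing more can be done
None
```

The pail hangs by its upright bail in the dips of both prongs, with the grip about 2 mm from the seat point along the prongs and under 1 mm across, and the gripper is clear; I handed the job in at about 20 s, and sign-off returned no verdict.

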